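# Sweep leftover optics fittings off the breadboard into the parts tray

## Robot

A 6-joint arm with a two-finger parallel gripper is mounted at the origin on the work surface. World frame = base frame: x ahead of the robot, y to its left, z up, the work surface at z = 0. Lengths are in mm, angles in rad, forces in N, time in s.
With the tool pointing down it reaches from about 325 to 1000 mm from the base axis. Payload 5.1 kg.
Tool frame: the origin (TCP) lies midway between the tips of the shut fingers; the grasp point (between the pads) lies 19 mm behind it; y points along the fingers, x is the direction in which the jaws open and shut, and the axes are right-handed (so a half turn about y gives the same grasp; the last joint's range is limited). The gripper opens to 85 mm and grips with 20 to 120 N. Pads are 22 mm wide; open, the fingers measure 114 mm over their backs; the gripper's body (76 mm by 85 mm) begins 54 mm behind the grasp point. The pads swing forward as they close: fully open they stand 13 mm farther back than shut.
Start: joints at [-1.228, 0.124, 1.65, -0, 1.367, -0.083], TCP at [268.45, -591.962, 231.322] pointing down, gripper open.
Joint ranges: [-2.61, 2.61], [-1.02, 2.33], [0.03, 2.71], [-1.35, 4.49], [0.32, 2.68], [-2.91, 2.91]. Speed limits (rad/s): [2.57, 2.57, 3.14, 3.14, 3.14, 3.14].

## Interface

Orientations are given as a unit quaternion [w, x, y, z].
In Python, from workcell import env gives the robot as it stands.
- The arm moves only by the tool step_arm, never from a script. Its argument "rows" is a list of rows, each an object of numbers: "hand": the opening in per cent of the stroke, from 0 (shut) to 100 (fully open); "x", "y", "z": the shift along the tool's x, y, z in cm; "roll": the turn about the tool's y in rad. In form: [{"hand": .., "x": .., "y": .., "z": .., "roll": ..}, ...]. A call has exactly 10 rows; each row is the pose to reach, as a shift and turn from the pose measured when the call began, along the tool's axes at that moment; what a row does not reach only later rows make up. A row lasts 1/8 s, in which the tool goes at most 62.5 mm and 10.7 degrees, less where a joint would pass 70% of its speed; a pose out of reach is approached as far as the arm can. A call with a gripper value outside its range is refused whole. The fingers move at their own pace and stop on an object; "grip_force" is the grip in N (left out, the last holds). Time passes only in rows, so rows that repeat a pose let the fingers close, or fill a call up. It gives the time, the measured TCP pose, the force and the opening at its end, in the units of the state.
- env.state(): the state, without advancing time (a new reading comes with each control period).
- env.capture(name): name is "scene" or "top" or "wrist"; returns the picture (384x512x3 uint8, blue, green, red); there is no depth.
- env.get_calibration(name): a dict with "fx", "fy", "cx", "cy" (pixels), "R" (3x3) and "t" (3): a world point X has camera coordinates R X + t. Camera axes: x right, y down, z forward; pixel columns grow to the right and rows downward; lengths in mm; the calibration is good to about 2 mm. A picture is of the moment at which its call begins: read the wrist's pose just before it. get_calibration takes no time and is no camera call; for the wrist camera it gives the pose at the moment of the call.
- env.job_done(): hands the job in, once; it reports no verdict.
Trained networks look in the newest picture that a camera, given by its name, has taken for a name from the list of things; names that differ only in an ending like _2 or _b are one class to them, and where a whole thing is asked for, a point or a joint stands for the part that bears it (a point fixed in the world has none). Each returns a list of dicts, best first, with "p" (0 to 1); they miss things now and then, are a little off and sometimes report something else, mostly with a low value. They report only what shows in the picture. A call takes as long as a camera call.
- env.regions_of(camera, query): "mask" (384x512 bool, what is visible of it).
- env.mark_of(camera, query): "point" ([x, y, z] in mm, in world coordinates, good to about 4 mm: a listed point, or the origin of a listed thing).
The state is a dict: "time": time; "joint_pos": joint angles; "joint_velocities": joint speeds; "tau": joint torques, N m; "position": TCP position; "tool_rot": TCP orientation; "ft_force": force on the tool from outside, world axes, zero at the start; "ft_torque": the same for the moment, N m; "opening": finger opening in mm.
Only numpy, scipy, OpenCV 4.12 (cv2) and the standard library are available. Lean on these libraries where they do the work, as an engineer would, in place of code of your own. Each camera call takes 0.05 s, during which the arm holds its last target.

## Task

Clear the working area of the black breadboard: with the fingertips, sweep the three loose fittings (the post collar, the clamping fork and the square post clamp) along the board and over its edge into the open steel parts tray that is tucked under one side of it. Slide them, never lift them, and leave the mirror mount, the bottle, the hex key and the closed grey case where they are. Finish with all three fittings down in the tray.

Things in the scene. Friction and masses are not known exactly. Their poses are not given: they have to be found in the camera images.
- breadboard: The breadboard: a fixed black plate 300 x 300 mm with a grid of small holes (nothing catches in them), its top face 33 mm above the table. Origin: its centre, at table height; x and y run parallel to its sides, z up; edges at +-150 mm along each. Turned by up to about 0.2 rad; its place varies by some 10 cm.
- tray: Open stainless parts tray, fixed to the table by its magnetic foot: 240 mm along its x, 140 mm along its y, rim 18 mm and inner floor 6 mm above the table, walls 3 mm. Origin: centre of its underside. Its x is parallel to the board's x. It stands at the board's +y or -y side (it varies), a long side tucked 12 mm under the board's edge, so what is pushed over that edge drops into it.
- collar_mid (a point): Centre, half-way up, of the post collar: a loose plain steel ring lying flat on the board, 25 mm outside, 13 mm bore, 11 mm high, with a small thumbscrew out to 23.5 mm along its +x. About 35 g.
- fork_mid (a point): Middle, half-way up, of the clamping fork: a loose flat U-shaped steel piece lying on the board, 46 mm along its x (from -23 to +23 mm), 32 mm wide, 8 mm thick, with two prongs to +x (gap 18 mm wide, 20 mm deep). About 50 g. Its centre of mass lies 4 mm to its -x.
- clamp_mid (a point): Middle, half-way up, of the post clamp: a loose aluminium block lying on the board, 34 mm (x) by 24 mm (y) by 16 mm high, with an upright 12.7 mm bore and a thumbscrew head 12 mm across that reaches 21 mm to its +y, near its +x end. About 40 g.
- mirror_mount: Bystander: a mirror in a square aluminium mount (44 mm square) on a 25 mm steel pedestal with a 32 mm foot, standing loose near the board's +x edge, 94 mm tall. Origin: centre of its foot, on the board. It stands 20 to 30 mm from that edge.
- fluid_bottle: Bystander: small whitish plastic bottle with a white cap, 34 mm across, 85 mm tall, standing loose near the board's +x edge. Origin: centre of its underside. It stands 20 to 30 mm from that edge.
- hex_key: Bystander: L-shaped dark steel hex key lying along the board's -x edge, 100 mm along its y, short arm 26 mm towards its -x, 5.4 mm thick, origin between the arms, on the board. All of it lies within 45 mm of that edge.
- case: Bystander: closed flat grey plastic case, 230 x 135 x 18 mm, lying on the table tucked under the board's side opposite to the tray. Origin: centre of its underside.

How it is judged:
By the outcome, as a careful person would: the job done as asked, in the order asked, and still so for the second after the job is handed in, with the robot touching nothing.
It also fails if it takes over 72 s, if anything falls off the work surface, if the arm or the gripper's body presses on something with over 40 N, if the wrist force passes 120 N, or if a joint passes its speed limit or range.

## Working session

There is one attempt and no reset: what is moved stays moved. The work goes in short steps, Python scripts to look and compute and a tool call to move; the robot and the scene stay as the last step left them, time stands still between calls to the robot, and variables do not carry over. Pictures are saved under pics/ and viewed, and the job is handed in when it is done.

Besides the shell and the picture viewer there is one more tool, called after "Call:" by a JSON object that holds its "op" and its "data", one argument or row to a line. step_arm: Moves the arm, as the interface text tells. Its arguments: {"type":"object","properties":{"rows":{"type":"array","items":{"type":"object","properties":{"hand":{"type":"number"},"x":{"type":"number"},"y":{"type":"number"},"z":{"type":"number"},"roll":{"type":"number"}}}},"grip_force":{"type":"number"}},"required":["rows"]}

```bash
ls; mkdir -p pics; python3 - <<'E'
from workcell import env
import cv2
s=env.state(); print({k:s[k] for k in ("time","position","tool_rot","opening","ft_force")})
for c in ("scene","top"):
    cv2.imwrite(f"pics/{c}0.png",env.capture(c))
    print(c)
    for q in ("breadboard","tray","collar_mid","fork_mid","clamp_mid","mirror_mount","fluid_bottle","hex_key","case"):
        print(q,[( [round(float(v)) for v in d["point"]],round(d["p"],2)) for d in env.mark_of(c,q)[:3]])
print(env.state()["time"])
E
```

```text
pics
{'time': 0.0, 'position': array([ 268.26091449, -591.38909275,  230.0322403 ]), 'tool_rot': array([ 0.59482255, -0.59391043,  0.38364146, -0.38246016]), 'opening': 85.1609933013278, 'ft_force': array([-0.52271908, -0.97071057,  0.49914797])}
scene
breadboard [([566, -43, -1], 0.59)]
tray [([596, 159, 1], 0.75), ([542, -120, 37], 0.43)]
collar_mid [([520, 7, 37], 0.67)]
fork_mid [([541, -124, 37], 0.63)]
clamp_mid [([602, 18, 46], 0.63)]
mirror_mount [([713, 26, 31], 0.64)]
fluid_bottle [([674, -157, 31], 0.86)]
hex_key [([434, -92, 36], 0.53)]
case [([538, -252, -6], 0.95)]
top
breadboard [([569, -47, 2], 0.87)]
tray [([601, 162, -2], 0.76), ([538, -250, -2], 0.18)]
collar_mid [([519, 12, 40], 0.57)]
fork_mid [([538, -117, 41], 0.62)]
clamp_mid [([603, 14, 42], 0.48)]
mirror_mount [([711, 25, 33], 0.97)]
fluid_bottle [([672, -161, 35], 0.71), ([539, -253, -4], 0.59)]
hex_key [([431, -98, 34], 0.78)]
case [([539, -254, -1], 0.64), ([519, 12, 39], 0.41)]
1.0
```

View pics/scene0.png

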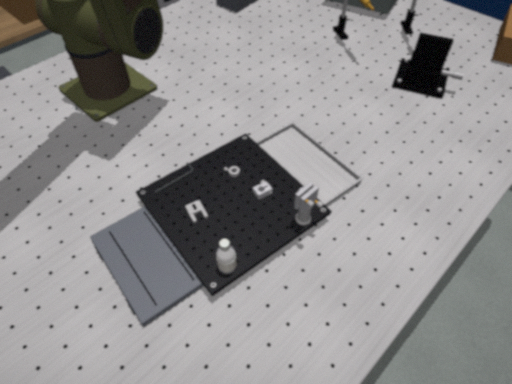

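View pics/top0.png

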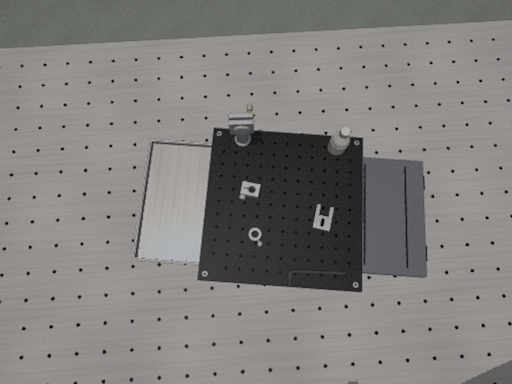

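```bash
python3 - <<'E'
from workcell import env
import numpy as np
from scipy.spatial.transform import Rotation as Ro
for c in ("scene","top"):
    k=env.get_calibration(c); print(c,k["fx"],-np.array(k["R"]).T@k["t"],np.round(k["R"],2).tolist())
q=env.state()["tool_rot"]; print(np.round(Ro.from_quat(np.r_[q[1:],q[0]]).as_matrix(),3))
E
```

```text
scene 401.2511972794155 [ 974.50127375 -375.63976924  712.3679391 ] [[0.71, 0.7, -0.01], [0.54, -0.55, -0.63], [-0.45, 0.44, -0.77]]
top 361.98405589898647 [431.01380939  14.72998995 710.19839553] [[-0.06, -1.0, 0.0], [-0.97, 0.06, -0.23], [0.23, -0.02, -0.97]]
[[ 0.413 -0.     0.911]
 [-0.911 -0.     0.413]
 [ 0.    -1.    -0.   ]]
```

The overview shows the tray on the world +y side of the board (left in the top picture), with fork, collar and clamp at top pixels (324,217), (255,235) and (250,190). Next I need the board pose and each fitting's orientation.

```bash
cat > h.py <<'E'
from workcell import env
import numpy as np, cv2
from scipy.spatial.transform import Rotation as Ro
def back(c,uv,z,k=None):
    k=k or env.get_calibration(c); R=np.array(k["R"]);t=np.array(k["t"])
    uv=np.atleast_2d(uv).astype(float)
    d=np.c_[(uv[:,0]-k["cx"])/k["fx"],(uv[:,1]-k["cy"])/k["fy"],np.ones(len(uv))]@R
    o=-R.T@t
    return o+d*((z-o[2])/d[:,2])[:,None]
def rot():
    q=env.state()["tool_rot"]; return Ro.from_quat(np.r_[q[1:],q[0]]).as_matrix()
E
python3 - <<'E'
from h import *
for c in ("top","scene"):
    im=env.capture(c) 
    for q in ("breadboard","tray"):
        for r in env.regions_of(c,q)[:1]:
            m=r["mask"].astype(np.uint8)
            cs=max(cv2.findContours(m,0,1)[0],key=cv2.contourArea)
            ap=cv2.approxPolyDP(cv2.convexHull(cs),4,True)[:,0]
            print(c,q,round(r["p"],2),ap.tolist()); print(np.round(back(c,ap,33 if q=="breadboard" else 18)[:,:2]).tolist())
    for q in ("collar_mid","fork_mid","clamp_mid"):
        for r in env.regions_of(c,q)[:1]:
            ys,xs=np.nonzero(r["mask"]); P=back(c,np.c_[xs,ys],40)
            w,v=np.linalg.eigh(np.cov(P[:,:2].T)); print(c,q,round(r["p"],2),len(xs),P.mean(0).round(),w.round(),v[:,1].round(2),P.min(0).round(),P.max(0).round())
    x0,y0=(195,120) if c=="top" else (130,120)
    cv2.imwrite(f"pics/{c}_crop.png",cv2.resize(im[y0:y0+175,x0:x0+200],None,fx=4,fy=3.4,interpolation=3)[:600])
print(env.state()["time"])
E
```

```text
top breadboard 0.94 [[214, 128], [361, 139], [359, 291], [197, 277]]
[[737.0, 81.0], [694.0, -212.0], [403.0, -170.0], [446.0, 122.0]]
top tray 0.94 [[150, 139], [210, 145], [196, 263], [132, 257]]
[[728.0, 213.0], [707.0, 91.0], [473.0, 126.0], [492.0, 246.0]]
top collar_mid 0.47 54 [519.  13.  40.] [32. 65.] [-0.99 -0.12] [500.   4.  40.] [529.  23.  40.]
top fork_mid 0.78 301 [ 537. -114.   40.] [ 97. 144.] [-0.98  0.22] [ 516. -136.   40.] [567. -95.  40.]
top clamp_mid 0.75 298 [603.  19.  40.] [ 86. 121.] [-0.13  0.99] [585.  -2.  40.] [621.  38.  40.]
scene breadboard 0.59 [[247, 134], [330, 213], [212, 295], [136, 191]]
[[448.0, 121.0], [740.0, 74.0], [700.0, -217.0], [402.0, -174.0]]
scene tray 0.7 [[257, 141], [294, 122], [362, 179], [325, 204]]
[[472.0, 131.0], [491.0, 247.0], [728.0, 209.0], [712.0, 95.0]]
scene fork_mid 0.78 232 [ 537. -117.   40.] [102. 152.] [-0.92  0.39] [ 515. -139.   40.] [566. -98.  40.]
scene clamp_mid 0.75 195 [602.  17.  40.] [ 78. 116.] [-0.28  0.96] [585.  -4.  40.] [619.  37.  40.]
1.6
```

View pics/top_crop.png

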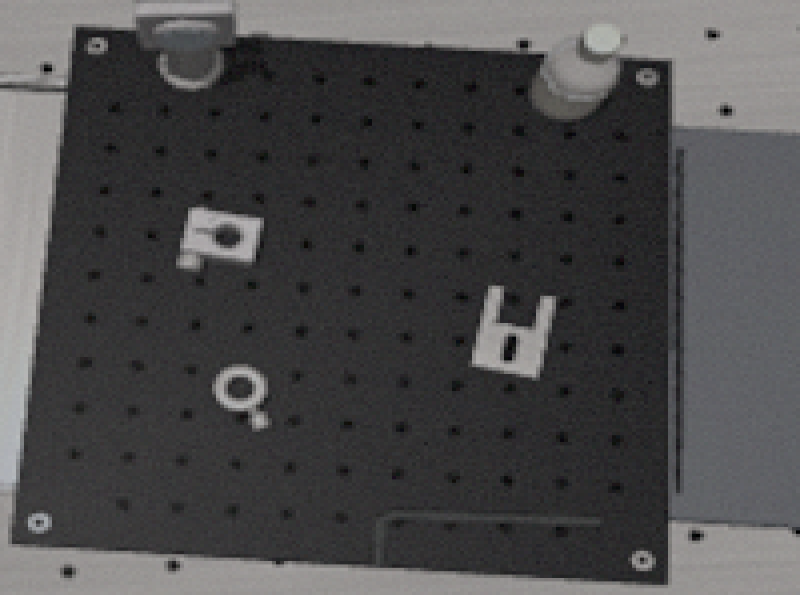

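Both views agree: the board centre is about (570,-45) with yaw about -0.144. In the board frame the collar is at (-58,48), the fork at (-19,-78) with prongs toward +x, and the clamp at (23,66). I will sweep along board +y with the nearly shut fingers as the pusher.

```bash
cat >> h.py <<'E'
C=np.array([570,-45.]);yaw=-0.144
ex=np.array([np.cos(yaw),np.sin(yaw)]);ey=np.array([-ex[1],ex[0]])
def b2w(x,y,z): return np.r_[C+x*ex+y*ey,z]
def w2b(p): d=np.array(p)[:2]-C; return np.array([d@ex,d@ey,*np.array(p)[2:]])
def go(x,y,z):
    s=env.state(); R=rot(); d=R.T@(b2w(x,y,z)-s["position"])/10
    az=np.arctan2(R[1,2],R[0,2]); print("t",s["time"],"board pos",w2b(s["position"]).round(1),"F",s["ft_force"].round(1),"open",round(s["opening"],1))
    print("shift cm",d.round(2),"roll",round(-(np.pi/2+yaw-az),3))
E
python3 -c "
from h import *
go(-58,3,150)"
```

```text
t 1.6 board pos [-219.9 -584.6  231.3] F [ 0.3  0.1 -0.1] open 85.4
shift cm [-40.74   8.13  45.33] roll -1.001
```

Call:
{"op": "step_arm", "data": {
  "rows": [
    {"hand":10,"x":-4,"y":0,"z":4.5,"roll":-0.1},
    {"hand":10,"x":-9,"y":0,"z":9.5,"roll":-0.2},
    {"hand":10,"x":-13,"y":0,"z":14.5,"roll":-0.35},
    {"hand":10,"x":-17,"y":0,"z":19,"roll":-0.45},
    {"hand":10,"x":-21,"y":0,"z":23.5,"roll":-0.6},
    {"hand":10,"x":-25,"y":0,"z":28,"roll":-0.7},
    {"hand":10,"x":-29,"y":1,"z":32.5,"roll":-0.8},
    {"hand":10,"x":-33,"y":3,"z":37,"roll":-0.9},
    {"hand":10,"x":-37,"y":5,"z":41.5,"roll":-1.0},
    {"hand":10,"x":-40.7,"y":8,"z":45.3,"roll":-1.0}
  ]
}}

```text
time: 2.85
position: [514.0, -33.6, 152.9]
tool_rot: [-0.705, 0.705, -0.049, 0.052]
ft_force: [0.5, -0.9, 0.7]
opening: 8.8
```

```bash
python3 -c "
from h import *
im=env.capture('wrist');cv2.imwrite('pics/w1.png',im)
k=env.get_calibration('wrist')
for q in ('collar_mid','fork_mid','clamp_mid'):
    print(q,[(w2b(d['point']).round(),round(d['p'],2)) for d in env.mark_of('wrist',q)[:2]])
go(-58,3,36)"
```

```text
collar_mid [(array([-65.,  52.,  43.]), 0.77)]
fork_mid [(array([-19., -79.,  42.]), 0.73)]
clamp_mid [(array([19., 62., 38.]), 0.65)]
t 3.05 board pos [-58.8   2.  151.4] F [-0.1 -0.5  0. ] open 8.2
shift cm [ 0.1  11.54  0.1 ] roll 0.001
```

View pics/w1.png

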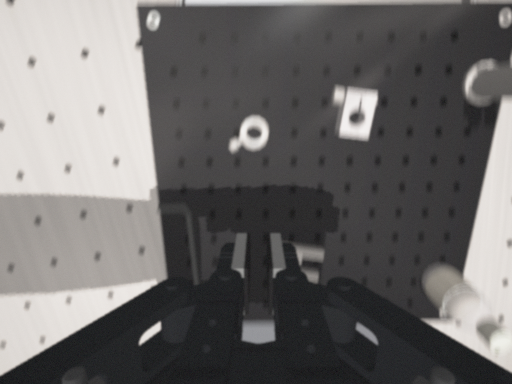

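The wrist view shows the collar at (254,132), straight ahead of the fingers (centre column ~258), its screw to the left. The clamp is at (357,112), and the way down is free.

Call:
{"op": "step_arm", "data": {
  "rows": [
    {"hand":10,"x":0,"y":2,"z":0,"roll":0},
    {"hand":10,"x":0,"y":4,"z":0,"roll":0},
    {"hand":10,"x":0,"y":6,"z":0,"roll":0},
    {"hand":10,"x":0,"y":8,"z":0,"roll":0},
    {"hand":10,"x":0,"y":9.5,"z":0,"roll":0},
    {"hand":10,"x":0,"y":10.5,"z":0,"roll":0},
    {"hand":10,"x":0,"y":11,"z":0,"roll":0},
    {"hand":10,"x":0,"y":11.3,"z":0,"roll":0},
    {"hand":10,"x":0,"y":11.5,"z":0,"roll":0},
    {"hand":10,"x":0,"y":11.5,"z":0,"roll":0}
  ]
}}

```text
time: 4.3
position: [512.1, -34.6, 36.6]
tool_rot: [-0.705, 0.705, -0.051, 0.05]
ft_force: [-0.6, -0.1, 0.2]
opening: 8.5
```

```bash
python3 -c "
from h import *
im=env.capture('wrist');cv2.imwrite('pics/w2.png',im)
cv2.imwrite('pics/s2.png',cv2.resize(env.capture('scene')[110:310,90:350],None,fx=3,fy=3,interpolation=2))
go(-58,90,36)"
```

```text
t 4.4 board pos [-58.7   2.   36.7] F [ 0.  -0.4  0.2] open 8.6
shift cm [0.09 0.07 8.8 ] roll 0.002
```

View pics/w2.png

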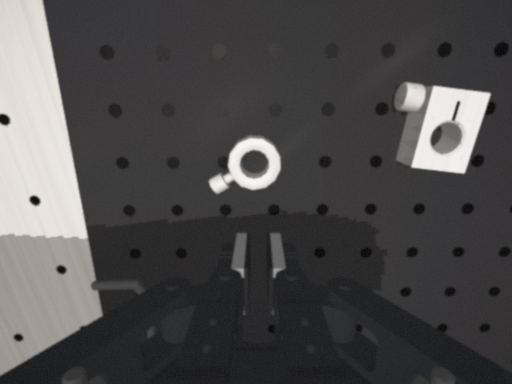

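View pics/s2.png

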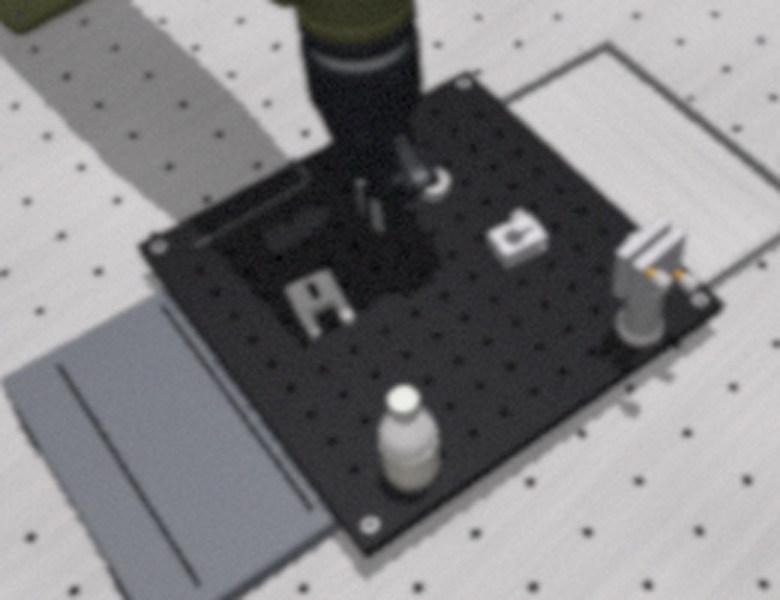

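Fingertips are just above the board, with the collar centred ahead at (255,163). Pushing.

Call:
{"op": "step_arm", "data": {
  "rows": [
    {"hand":10,"x":0.1,"y":0.1,"z":1,"roll":0},
    {"hand":10,"x":0.1,"y":0.1,"z":1.8,"roll":0},
    {"hand":10,"x":0.1,"y":0.1,"z":2.5,"roll":0},
    {"hand":10,"x":0.1,"y":0.1,"z":3.2,"roll":0},
    {"hand":10,"x":0.1,"y":0.1,"z":4,"roll":0},
    {"hand":10,"x":0.1,"y":0.1,"z":5,"roll":0},
    {"hand":10,"x":0.1,"y":0.1,"z":6,"roll":0},
    {"hand":10,"x":0.1,"y":0.1,"z":7,"roll":0},
    {"hand":10,"x":0.1,"y":0.1,"z":8,"roll":0},
    {"hand":10,"x":0.1,"y":0.1,"z":8.8,"roll":0}
  ]
}}

```text
time: 5.65
position: [525.8, 53.1, 35.7]
tool_rot: [-0.705, 0.705, -0.051, 0.05]
ft_force: [-0.3, -0.7, -0.6]
opening: 8.5
```

```bash
python3 -c "
from h import *
im=env.capture('wrist');cv2.imwrite('pics/w3.png',im)
go(-58,160,36)"
```

```text
t 5.7 board pos [-57.9  91.3  35.7] F [-0.3 -0.8  0.7] open 8.5
shift cm [ 0.   -0.03  6.87] roll 0.002
```

View pics/w3.png

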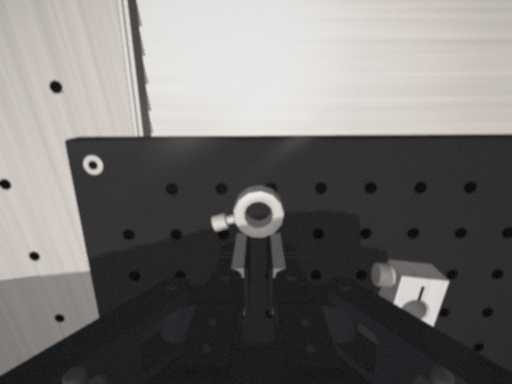

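The collar is cradled at the fingertips (259,212), with the board edge ahead at row 136. On over the edge.

Call:
{"op": "step_arm", "data": {
  "rows": [
    {"hand":10,"x":0,"y":0,"z":1,"roll":0},
    {"hand":10,"x":0,"y":0,"z":2,"roll":0},
    {"hand":10,"x":0,"y":0,"z":3,"roll":0},
    {"hand":10,"x":0,"y":0,"z":4,"roll":0},
    {"hand":10,"x":0,"y":0,"z":4.8,"roll":0},
    {"hand":10,"x":0,"y":0,"z":5.5,"roll":0},
    {"hand":10,"x":0,"y":0,"z":6.2,"roll":0},
    {"hand":10,"x":0,"y":0,"z":6.8,"roll":0},
    {"hand":10,"x":0,"y":0,"z":7,"roll":0},
    {"hand":10,"x":0,"y":0,"z":7,"roll":0}
  ]
}}

```text
time: 6.95
position: [535.7, 123.0, 35.8]
tool_rot: [0.705, -0.705, 0.05, -0.05]
ft_force: [0.3, 0.3, 0.6]
opening: 8.4
```

```bash
python3 -c "
from h import *
im=env.capture('wrist');cv2.imwrite('pics/w4.png',im)
go(-21,-130,110)"
```

```text
t 7.0 board pos [-58.  161.3  35.7] F [ 0.2 -0.  -0.6] open 8.7
shift cm [  3.63  -7.43 -29.13] roll 0.002
```

View pics/w4.png

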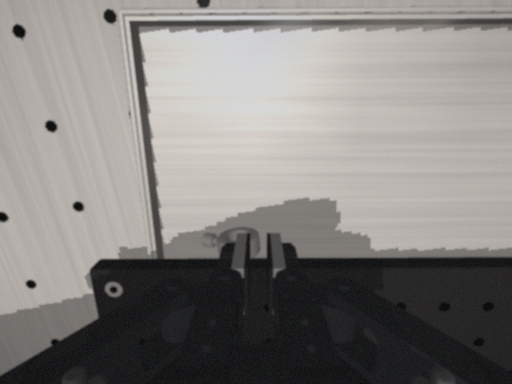

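The collar has dropped into the tray, dimly visible just under the fingertips at (235,240). Next is the fork: lift, then go back behind it.

Call:
{"op": "step_arm", "data": {
  "rows": [
    {"hand":20,"x":0,"y":-2.5,"z":0,"roll":0},
    {"hand":20,"x":0,"y":-5.5,"z":-1,"roll":0},
    {"hand":20,"x":0.5,"y":-7.5,"z":-4,"roll":0},
    {"hand":20,"x":1,"y":-7.5,"z":-8,"roll":0},
    {"hand":20,"x":1.5,"y":-7.5,"z":-12.5,"roll":0},
    {"hand":20,"x":2,"y":-7.5,"z":-17,"roll":0},
    {"hand":20,"x":2.5,"y":-7.5,"z":-21.5,"roll":0},
    {"hand":20,"x":3,"y":-7.5,"z":-26,"roll":0},
    {"hand":20,"x":3.6,"y":-7.5,"z":-29,"roll":0},
    {"hand":20,"x":3.6,"y":-7.5,"z":-29,"roll":0}
  ]
}}

```text
time: 8.25
position: [530.3, -171.2, 110.8]
tool_rot: [-0.705, 0.705, -0.052, 0.051]
ft_force: [-0.2, 0.6, 0.8]
opening: 16.9
```

```bash
python3 -c "
from h import *
im=env.capture('wrist');cv2.imwrite('pics/w5.png',im)
t=env.capture('top');cv2.imwrite('pics/t5.png',cv2.resize(t[120:300,125:325],None,fx=4,fy=3.3,interpolation=2))
for c in ('wrist','top'):
  for q in ('collar_mid','fork_mid'):
    print(c,q,[(w2b(d['point']).round(),round(d['p'],2)) for d in env.mark_of(c,q)[:2]])
go(-21,-128,36)"
```

```text
wrist collar_mid []
wrist fork_mid [(array([-19., -76.,  44.]), 0.61)]
top collar_mid [(array([-70., 157.,  16.]), 0.5), (array([24., 68., 38.]), 0.35)]
top fork_mid [(array([-20., -76.,  36.]), 0.54)]
t 8.55 board pos [ -21.6 -127.6  110.6] F [ 0.2  0.5 -0.5] open 17.5
shift cm [ 0.06  7.46 -0.04] roll 0.004
```

View pics/w5.png

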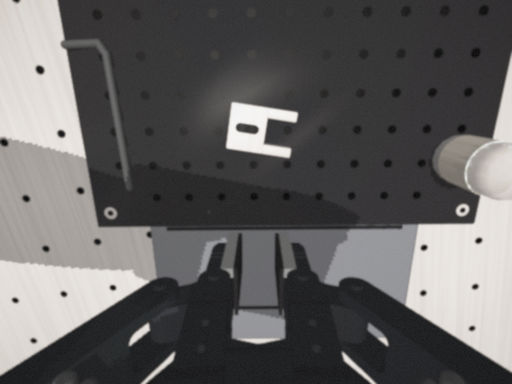

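View pics/t5.png

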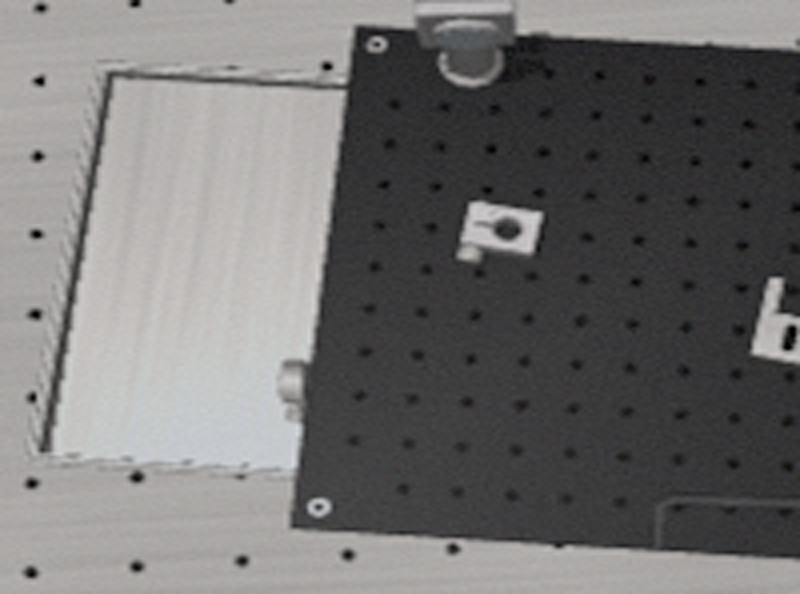

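The collar is in the tray, tilted on its edge beside the board. The fork lies ahead at (262,130), centred on the fingers (column 259) and turned a few degrees. Descending behind it.

Call:
{"op": "step_arm", "data": {
  "rows": [
    {"hand":20,"x":0,"y":1.5,"z":0,"roll":0},
    {"hand":20,"x":0,"y":3,"z":0,"roll":0},
    {"hand":20,"x":0,"y":4.5,"z":0,"roll":0},
    {"hand":20,"x":0,"y":5.7,"z":0,"roll":0},
    {"hand":20,"x":0,"y":6.6,"z":0,"roll":0},
    {"hand":20,"x":0,"y":7.2,"z":0,"roll":0},
    {"hand":20,"x":0,"y":7.5,"z":0,"roll":0},
    {"hand":20,"x":0,"y":7.5,"z":0.5,"roll":0},
    {"hand":20,"x":0,"y":7.5,"z":1,"roll":0},
    {"hand":20,"x":0,"y":7.5,"z":1.5,"roll":0}
  ]
}}

```text
time: 9.8
position: [532.7, -153.0, 36.0]
tool_rot: [0.705, -0.705, 0.05, -0.049]
ft_force: [-0.6, -0.7, -0.1]
opening: 17.2
```

```bash
python3 -c "
from h import *
im=env.capture('wrist');cv2.imwrite('pics/w6.png',im)
go(-21,-20,36)"
```

```text
t 9.85 board pos [ -21.5 -111.7   35.9] F [-0.7  1.6 -0. ] open 17.4
shift cm [ 0.09 -0.01  9.17] roll 0.004
```

View pics/w6.png

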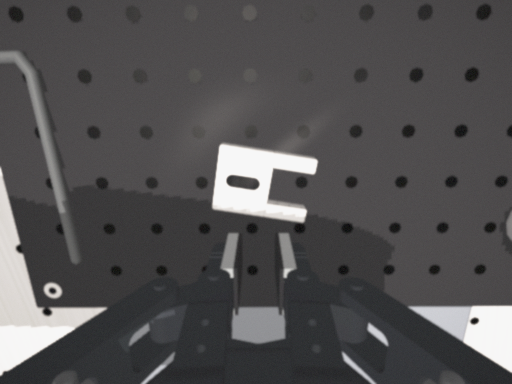

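The fork is about 5 mm ahead of the tips, spanning columns 212–315, and the fingers straddle its centre of mass. Pushing.

Call:
{"op": "step_arm", "data": {
  "rows": [
    {"hand":20,"x":0,"y":0,"z":0.6,"roll":0},
    {"hand":20,"x":0,"y":0,"z":1.2,"roll":0},
    {"hand":20,"x":0,"y":0,"z":1.8,"roll":0},
    {"hand":20,"x":0,"y":0,"z":2.6,"roll":0},
    {"hand":20,"x":0,"y":0,"z":3.6,"roll":0},
    {"hand":20,"x":0,"y":0,"z":4.8,"roll":0},
    {"hand":20,"x":0,"y":0,"z":6,"roll":0},
    {"hand":20,"x":0,"y":0,"z":7.2,"roll":0},
    {"hand":20,"x":0,"y":0,"z":8.4,"roll":0},
    {"hand":20,"x":0,"y":0,"z":9.2,"roll":0}
  ]
}}

```text
time: 11.1
position: [545.6, -60.5, 35.9]
tool_rot: [0.706, -0.705, 0.049, -0.049]
ft_force: [0.1, -0.5, -0.2]
opening: 17.4
```

```bash
python3 -c "
from h import *
im=env.capture('wrist');cv2.imwrite('pics/w7.png',im)
go(-21,90,36)"
```

```text
t 11.15 board pos [-22.  -18.2  35.9] F [-0.5  0.   0.6] open 17.5
shift cm [ 0.15 -0.   10.82] roll 0.005
```

View pics/w7.png

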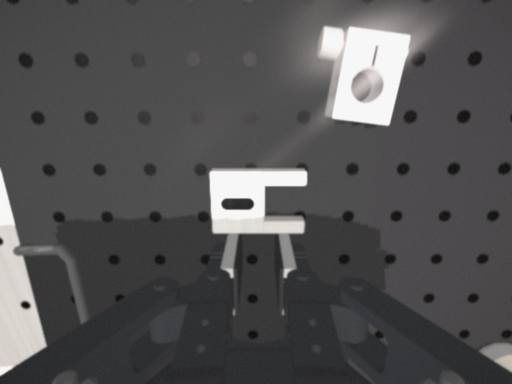

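The fork now sits flush on both fingers with its outer edge at column 306. The clamp's near edge is at column 327, about 7–10 mm to the right, so I will bias the push slightly to -x to keep clear.

Call:
{"op": "step_arm", "data": {
  "rows": [
    {"hand":20,"x":-0.1,"y":0,"z":0.8,"roll":0},
    {"hand":20,"x":-0.2,"y":0,"z":1.6,"roll":0},
    {"hand":20,"x":-0.3,"y":0,"z":2.5,"roll":0},
    {"hand":20,"x":-0.4,"y":0,"z":3.5,"roll":0},
    {"hand":20,"x":-0.4,"y":0,"z":4.6,"roll":0},
    {"hand":20,"x":-0.4,"y":0,"z":5.8,"roll":0},
    {"hand":20,"x":-0.4,"y":0,"z":7,"roll":0},
    {"hand":20,"x":-0.4,"y":0,"z":8.2,"roll":0},
    {"hand":20,"x":-0.4,"y":0,"z":9.4,"roll":0},
    {"hand":20,"x":-0.4,"y":0,"z":10.4,"roll":0}
  ]
}}

```text
time: 12.4
position: [556.2, 44.5, 36.0]
tool_rot: [0.706, -0.705, 0.049, -0.049]
ft_force: [0.2, -0.2, 0.2]
opening: 17.1
```

```bash
python3 -c "
from h import *
im=env.capture('wrist');cv2.imwrite('pics/w8.png',im)
go(-26,165,36)"
```

```text
t 12.45 board pos [-26.6  87.4  36. ] F [-0.4 -0.1  0.2] open 17.1
shift cm [0.1  0.01 7.76] roll 0.006
```

View pics/w8.png

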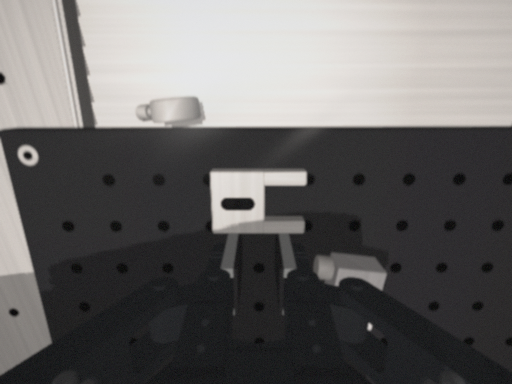

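The clamp is undisturbed at the right and the fork is still flush, with the edge at row 128. The collar stands tilted in the tray at (172,110), beside the fork's lane. Pushing the fork over, with a slight shift to +x away from the collar.

Call:
{"op": "step_arm", "data": {
  "rows": [
    {"hand":20,"x":0.1,"y":0,"z":1,"roll":0},
    {"hand":20,"x":0.2,"y":0,"z":2,"roll":0},
    {"hand":20,"x":0.3,"y":0,"z":3,"roll":0},
    {"hand":20,"x":0.4,"y":0,"z":4,"roll":0},
    {"hand":20,"x":0.4,"y":0,"z":5,"roll":0},
    {"hand":20,"x":0.4,"y":0,"z":5.8,"roll":0},
    {"hand":20,"x":0.4,"y":0,"z":6.5,"roll":0},
    {"hand":20,"x":0.4,"y":0,"z":7.1,"roll":0},
    {"hand":20,"x":0.4,"y":0,"z":7.7,"roll":0},
    {"hand":20,"x":0.4,"y":0,"z":7.7,"roll":0}
  ]
}}

```text
time: 13.7
position: [570.9, 121.3, 36.2]
tool_rot: [0.706, -0.705, 0.049, -0.049]
ft_force: [-0.7, -0.1, 0.8]
opening: 17.1
```

```bash
python3 -c "
from h import *
im=env.capture('wrist');cv2.imwrite('pics/w9.png',im)
go(20,10,90)"
```

```text
t 13.75 board pos [-23.  164.5  36.1] F [0.2 0.3 0.2] open 16.9
shift cm [  4.21  -5.42 -15.47] roll 0.006
```

View pics/w9.png

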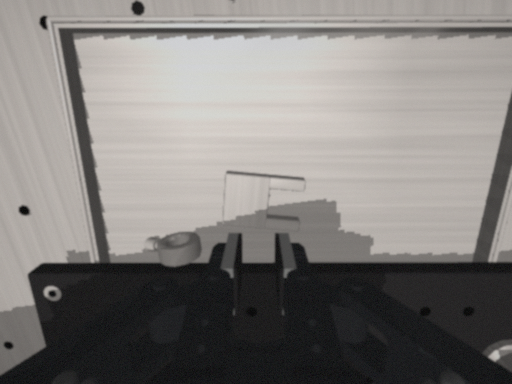

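The fork lies flat in the tray at (262,205). Now the clamp.

Call:
{"op": "step_arm", "data": {
  "rows": [
    {"hand":10,"x":0,"y":-2.5,"z":0,"roll":0},
    {"hand":10,"x":0,"y":-5.4,"z":-0.5,"roll":0},
    {"hand":10,"x":1,"y":-6.5,"z":-3.5,"roll":0},
    {"hand":10,"x":2,"y":-6.5,"z":-7,"roll":0},
    {"hand":10,"x":3,"y":-6.5,"z":-11,"roll":0},
    {"hand":10,"x":4.2,"y":-6.5,"z":-15,"roll":0},
    {"hand":10,"x":4.2,"y":-5.5,"z":-15.5,"roll":0},
    {"hand":10,"x":4.2,"y":-4,"z":-15.5,"roll":0},
    {"hand":10,"x":4.2,"y":-3,"z":-15.5,"roll":0},
    {"hand":10,"x":4.2,"y":-3,"z":-15.5,"roll":0}
  ]
}}

```text
time: 15.0
position: [589.8, -37.1, 63.9]
tool_rot: [0.706, -0.705, 0.05, -0.047]
ft_force: [-0.7, -0.7, 0.2]
opening: 8.6
```

```bash
python3 -c "
from h import *
im=env.capture('wrist');cv2.imwrite('pics/w10.png',im)
for q in ('clamp_mid',):
    print(q,[(w2b(d['point']).round(),round(d['p'],2)) for d in env.mark_of('wrist',q)[:2]])
go(20,15,36)"
```

```text
clamp_mid [(array([21., 67., 39.]), 0.69)]
t 15.1 board pos [19.8 10.5 65.7] F [-0.  0.  1.] open 9.0
shift cm [0.03 2.97 0.45] roll 0.007
```

View pics/w10.png

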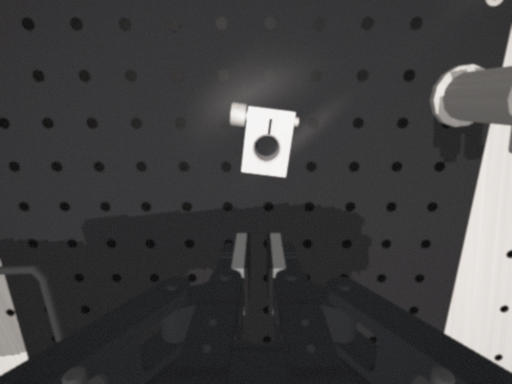

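The clamp is ahead at (268,142), its back face at row 176 spanning columns 241–287, so it sits about 4 mm right of the finger centre. Descending with +3 mm in x.

Call:
{"op": "step_arm", "data": {
  "rows": [
    {"hand":10,"x":0.1,"y":1,"z":0,"roll":0},
    {"hand":10,"x":0.3,"y":2,"z":0,"roll":0},
    {"hand":10,"x":0.3,"y":2.6,"z":0,"roll":0},
    {"hand":10,"x":0.3,"y":3,"z":0.5,"roll":0},
    {"hand":10,"x":0.3,"y":3,"z":1.2,"roll":0},
    {"hand":10,"x":0.3,"y":3,"z":1.9,"roll":0},
    {"hand":10,"x":0.3,"y":3,"z":2.6,"roll":0},
    {"hand":10,"x":0.3,"y":3,"z":3.3,"roll":0},
    {"hand":10,"x":0.3,"y":3,"z":4,"roll":0},
    {"hand":10,"x":0.3,"y":3,"z":5,"roll":0}
  ]
}}

```text
time: 16.35
position: [601.0, 12.1, 35.9]
tool_rot: [0.706, -0.705, 0.049, -0.048]
ft_force: [-0.1, -0.2, -0.6]
opening: 8.4
```

```bash
python3 -c "
from h import *
im=env.capture('wrist');cv2.imwrite('pics/w11.png',im)
go(23,165,36)"
```

```text
t 16.4 board pos [22.4 62.1 35.9] F [-0.4  1.4 -0.3] open 8.3
shift cm [1.400e-01 1.000e-02 1.028e+01] roll 0.007
```

View pics/w11.png

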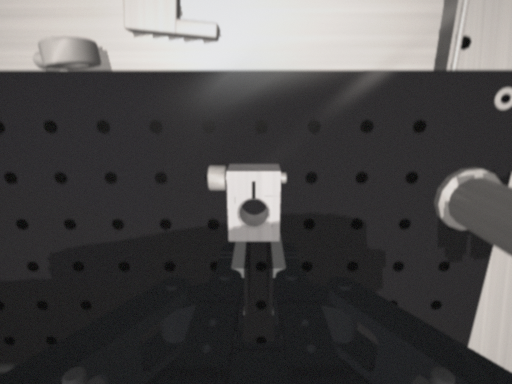

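The clamp has straightened itself against the fingers and is centred at (254,203). Pushing it over the edge.

Call:
{"op": "step_arm", "data": {
  "rows": [
    {"hand":10,"x":0,"y":0,"z":1.2,"roll":0},
    {"hand":10,"x":0,"y":0,"z":2.4,"roll":0},
    {"hand":10,"x":0,"y":0,"z":3.6,"roll":0},
    {"hand":10,"x":0,"y":0,"z":4.8,"roll":0},
    {"hand":10,"x":0,"y":0,"z":6,"roll":0},
    {"hand":10,"x":0,"y":0,"z":7,"roll":0},
    {"hand":10,"x":0,"y":0,"z":8,"roll":0},
    {"hand":10,"x":0,"y":0,"z":9,"roll":0},
    {"hand":10,"x":0,"y":0,"z":9.7,"roll":0},
    {"hand":10,"x":0,"y":0,"z":10.3,"roll":0}
  ]
}}

```text
time: 17.65
position: [615.1, 115.7, 36.1]
tool_rot: [0.706, -0.705, 0.049, -0.048]
ft_force: [0.6, 0.6, 0.7]
opening: 8.3
```

```bash
python3 -c "
from h import *
im=env.capture('wrist');cv2.imwrite('pics/w12.png',im)
go(23,60,150)"
```

```text
t 17.7 board pos [ 21.6 166.   36.1] F [-0.5 -0.3  0.8] open 8.9
shift cm [  0.05 -11.42 -10.57] roll 0.008
```

View pics/w12.png

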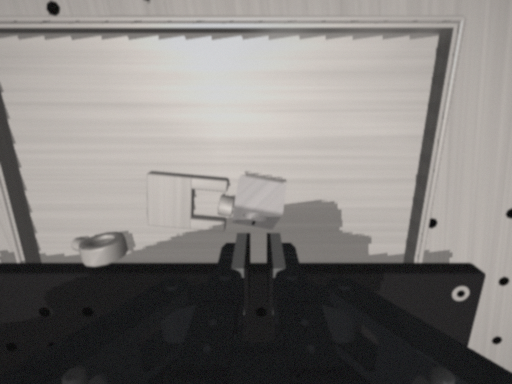

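The clamp is in the tray at (260,200). I will lift away, back off, and check the whole scene.

Call:
{"op": "step_arm", "data": {
  "rows": [
    {"hand":10,"x":0,"y":-2.5,"z":0,"roll":0},
    {"hand":10,"x":0,"y":-5.5,"z":0,"roll":0},
    {"hand":10,"x":0,"y":-9,"z":-1,"roll":0},
    {"hand":10,"x":0,"y":-12,"z":-4,"roll":0},
    {"hand":10,"x":0,"y":-14,"z":-7,"roll":0},
    {"hand":10,"x":-1,"y":-14,"z":-10,"roll":0},
    {"hand":10,"x":-2,"y":-14,"z":-13,"roll":0},
    {"hand":10,"x":-4,"y":-14,"z":-15,"roll":0},
    {"hand":10,"x":-5,"y":-14,"z":-15,"roll":0},
    {"hand":10,"x":-5,"y":-14,"z":-15,"roll":0}
  ]
}}

```text
time: 18.95
position: [545.1, -25.6, 175.8]
tool_rot: [0.707, -0.704, 0.048, -0.048]
ft_force: [0.1, 0.2, 0.5]
opening: 8.1
```

```bash
python3 -c "
from h import *
im=env.capture('wrist');cv2.imwrite('pics/w13.png',im)
s=env.capture('scene');cv2.imwrite('pics/s13.png',cv2.resize(s[110:310,90:370],None,fx=2.8,fy=2.8,interpolation=2))
t=env.capture('top')
for c in ('scene','top','wrist'):
  for q in ('collar_mid','fork_mid','clamp_mid','mirror_mount','fluid_bottle','hex_key'):
    print(c,q,[(np.array(d['point']).round(),w2b(d['point']).round(),round(d['p'],2)) for d in env.mark_of(c,q)[:1]])
go(23,60,150)"
```

```text
scene collar_mid [(array([524., 117.,  18.]), array([-68., 154.,  18.]), 0.56)]
scene fork_mid [(array([579., 134.,  12.]), array([-17., 178.,  12.]), 0.53)]
scene clamp_mid [(array([618., 144.,  18.]), array([ 20., 194.,  18.]), 0.61)]
scene mirror_mount [(array([712.,  25.,  32.]), array([130.,  89.,  32.]), 0.79)]
scene fluid_bottle [(array([ 672., -159.,   34.]), array([118., -98.,  34.]), 0.69)]
scene hex_key [(array([432., -93.,  35.]), array([-129.,  -67.,   35.]), 0.44)]
top collar_mid [(array([525., 121.,  18.]), array([-68., 158.,  18.]), 0.54)]
top fork_mid [(array([621., 147.,  17.]), array([ 23., 197.,  17.]), 0.65)]
top clamp_mid [(array([625., 148.,  11.]), array([ 26., 199.,  11.]), 0.69)]
top mirror_mount []
top fluid_bottle []
top hex_key []
wrist collar_mid [(array([526., 122.,  23.]), array([-67., 159.,  23.]), 0.68)]
wrist fork_mid []
wrist clamp_mid []
wrist mirror_mount [(array([712.,  23.,  34.]), array([131.,  88.,  34.]), 0.92)]
wrist fluid_bottle [(array([523., 126.,  20.]), array([-71., 162.,  20.]), 0.38)]
wrist hex_key [(array([432., -94.,  38.]), array([-129.,  -69.,   38.]), 0.89)]
t 20.0 board pos [-27.1  15.3 175.7] F [-0.6 -0.1 -0. ] open 8.4
shift cm [5.05 2.58 4.43] roll 0.008
```

View pics/w13.png

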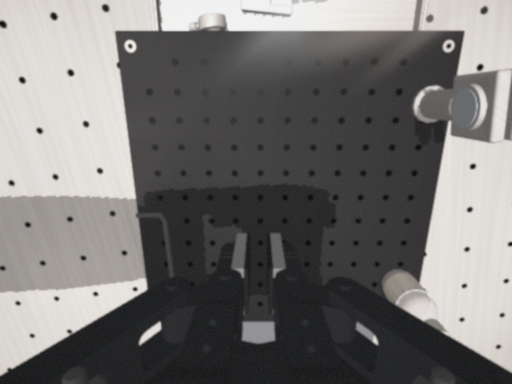

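View pics/s13.png

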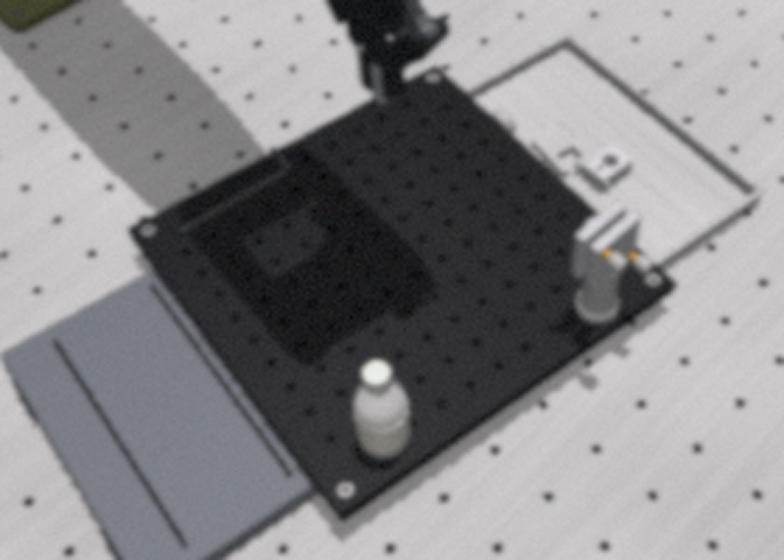

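All three are in the tray and the board is clear, with the bystanders unmoved. The collar, near board (-67,157) at z about 18, seems to be standing tilted against the board's side, so I'll look closer from over the tray.

```bash
python3 -c "
from h import *
go(-67,110,150)"
```

```text
t 20.0 board pos [-27.1  15.3 175.7] F [-0.6 -0.1 -0. ] open 8.4
shift cm [-3.91  2.6   9.5 ] roll 0.008
```

```bash
python3 -c "
from h import *
k=env.get_calibration('wrist');o=-np.array(k['R']).T@k['t'];print(w2b(o),np.array(k['R'])[2])
go(-67,190,150)"
```

```text
[-28.21995576  90.75747834 318.8386266 ] [-0.04092737 -0.28906446 -0.95643436]
t 20.0 board pos [-27.1  15.3 175.7] F [-0.6 -0.1 -0. ] open 8.4
shift cm [-3.85  2.63 17.5 ] roll 0.008
```

Call:
{"op": "step_arm", "data": {
  "rows": [
    {"hand":10,"x":-1,"y":1,"z":2,"roll":0},
    {"hand":10,"x":-2,"y":2,"z":4,"roll":0},
    {"hand":10,"x":-3,"y":3,"z":6,"roll":0},
    {"hand":10,"x":-4,"y":4,"z":7,"roll":0},
    {"hand":10,"x":-4,"y":5,"z":7.5,"roll":0},
    {"hand":10,"x":-4,"y":6,"z":8,"roll":0},
    {"hand":10,"x":-4,"y":6.5,"z":8,"roll":0},
    {"hand":10,"x":-4,"y":7,"z":8,"roll":0},
    {"hand":10,"x":-4,"y":7,"z":8,"roll":0},
    {"hand":10,"x":-4,"y":7,"z":8,"roll":0}
  ]
}}

```text
time: 21.25
position: [516.9, 58.7, 106.3]
tool_rot: [0.706, -0.704, 0.048, -0.048]
ft_force: [0.6, 0.4, 0.8]
opening: 8.5
```

```bash
python3 -c "
from h import *
im=env.capture('wrist');cv2.imwrite('pics/w14.png',cv2.resize(im[0:170,150:400],None,fx=3.2,fy=3.2,interpolation=2))
w9=cv2.imread('pics/w12.png')[190:300,50:330];cv2.imwrite('pics/w12c.png',cv2.resize(w9,None,fx=2.8,fy=2.8,interpolation=2))
go(-67,110,150)"
```

```text
t 21.3 board pos [-67.5  95.  106.4] F [-0.1 -0.5  0.6] open 8.3
shift cm [ 0.06 -4.36  1.51] roll 0.007
```

View pics/w14.png

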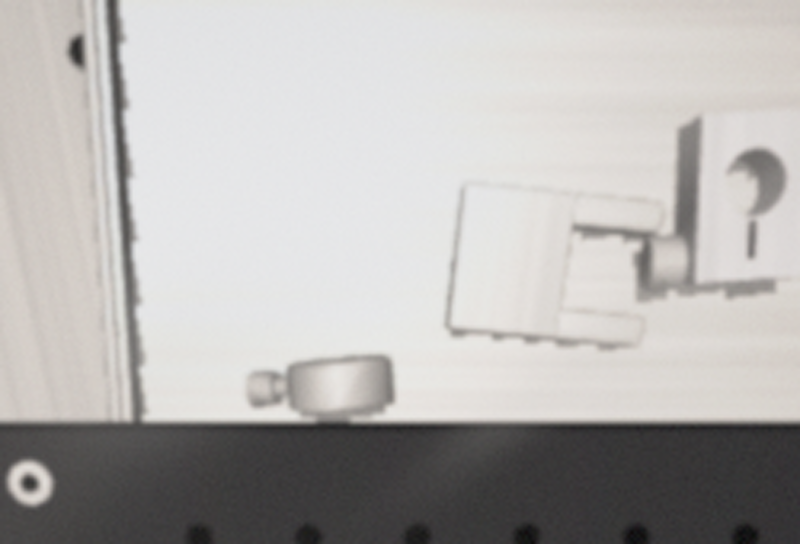

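View pics/w12c.png

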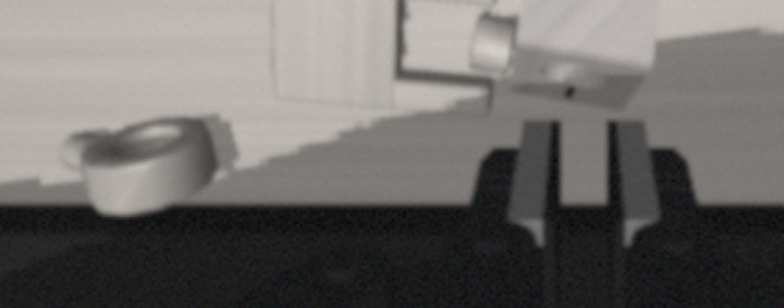

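The collar stands on its rim on the tray floor, next to but clear of the board's side. Its position has not changed since it dropped. The fork lies flat, and the clamp sits next to it. The gripper is in free air and forces are about zero, so I'm handing in.

```bash
python3 -c "
from h import *
env.job_done(); go(-67,95,106)"
```

```text
the job is handed in; nothing more can be done
the job is handed in; nothing more can be done
```

All three fittings are down in the tray, swept in the order collar, fork, clamp. I pushed them along the board's +y with the nearly shut fingertips about 3 mm above the plate. I never gripped or lifted any of them. I handed the job in at about 21 s of the 72 s allowed.

**Last checks**
- **Board and tray:** In the last pictures the working area was clear. The fork lay flat in the tray with the clamp beside it, its screw next to the fork's prongs.
- **Bystanders:** The mirror mount, bottle and hex key read within about 5 mm of their first measurements, roughly the networks' accuracy. I only judged the case by eye, and it looked unmoved.
- **Forces:** The readings I took were all under 2 N, and the gripper was clear of everything at hand-in.

**Imperfect or disagreeing**
- **Collar upright:** It stands on its rim on the tray floor beside the board's side, with its centre about 18 mm up, instead of lying flat. It had not moved visibly for about 14 s. I left it because there was no room behind it to tip it over without lifting.
- **Network misses:** The last top view placed the fork at the clamp's position, and the last wrist view missed the fork and the clamp. The pictures and the scene camera showed all three in the tray.

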